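Load the culture flasks on the orbital shaker

ROBOT

A 6-joint arm with a two-finger parallel gripper is mounted at the origin on the work surface. World frame = base frame: x ahead of the robot, y to its left, z up, the work surface at z = 0. Lengths are in m, angles in rad, forces in N, time in s.
With the tool pointing down it reaches from about 0.3 to 0.875 m from the base axis. Payload 6.4 kg.
Tool frame: the origin (TCP) lies midway between the tips of the shut fingers; the grasp point (between the pads) lies ctrl.grip_depth behind it (ctrl.grip_depth is the distance from the TCP to the grasp point, in m); x points along the fingers, y is the direction in which the jaws open and shut, and the axes are right-handed (so a half turn about x gives the same grasp; the last joint's range is limited). The gripper opens to 85 mm and grips with 20 to 120 N. Pads are 22 mm wide; open, the fingers measure 114 mm over their backs; the gripper's body (76 mm by 85 mm) begins 54 mm behind the grasp point. The pads swing forward as they close: fully open they stand 13 mm farther back than shut.
Start: joints at [1.013, 0.181, 1.607, -0, 1.354, -0.206], TCP at [0.198, 0.54, 0.231] pointing down, gripper open.
Joint ranges: [-2.99, 2.99], [-0.89, 2.07], [0.3, 2.58], [-1.14, 4.28], [0, 2.63], [-3.12, 3.12]. Speed limits (rad/s): [2.57, 2.57, 3.01, 3.14, 3.14, 3.14].

INTERFACE

Orientations are given as a unit quaternion [w, x, y, z].
In Python, from bench import ctrl gives the robot as it stands.
- The arm moves only by the shell command python3 -m creep 'ROWS'. ROWS is text: rows parted by semicolons, each of 7 numbers parted by spaces: the opening, from 0 (shut) to 1 (fully open), then the shift along the tool's x, y, z in cm, then the turn, a rotation vector about the tool's x, y, z in rad. In form: claw x y z ax ay az; .... A call has 1 to 10 rows; each row shifts and turns the pose as measured when the row begins, along the tool's axes as they then stand; what a row does not reach is not made up. A row lasts 1/8 s, in which the tool goes at most 62.5 mm and 10.7 degrees, less where a joint would pass 70% of its speed; a pose out of reach is approached as far as the arm can. A call with a gripper value outside its range is refused whole. The fingers move at their own pace and stop on an object; the grip force is fixed at half the most. Time passes only in rows, so rows that do not move let the fingers close. It gives the time, the measured TCP pose, the force and the opening at its end, in the units of the state.
- ctrl.get_obs(): the state, without advancing time (a new reading comes with each control period).
- ctrl.camera(name): name is "scene" or "top"; returns (picture, depth): 384x512x3 uint8, blue, green, red; 384x512 float32, m along the optical axis (not along the pixel's ray), 0 where there is no reading.
- ctrl.calibration(name): a dict with "mtx" (3x3 intrinsics, pixels), "distortion" ([k1, k2, p1, p2, k3] as OpenCV has them; the pictures are not rectified), "R" (3x3) and "t" (3): a world point X has camera coordinates R X + t. Camera axes: x right, y down, z forward; pixel columns grow to the right and rows downward; lengths in m; the calibration is good to about 2 mm. A picture is of the moment at which its call begins. calibration takes no time and is no camera call.
- ctrl.hand_in(): hands the job in, once; it reports no verdict.
Trained networks look in the newest picture that a camera, given by its name, has taken for a name from the list of things; names that differ only in an ending like _2 or _b are one class to them, and where a whole thing is asked for, a point or a joint stands for the part that bears it (a point fixed in the world has none). Each returns a list of dicts, best first, with "confidence" (0 to 1); they miss things now and then, are a little off and sometimes report something else, mostly with a low value. They report only what shows in the picture. A call takes as long as a camera call. They do not tell look-alikes from the thing itself.
- ctrl.find_in(query, camera): "rect" ([left, top, right, bottom] in pixels, round what is visible of it).
The state is a dict: "time_s": time; "q": joint angles; "dq": joint speeds; "joint_efforts": joint torques, N m; "eef_pos": TCP position; "eef_rot": TCP orientation; "wrist_force": force on the tool from outside, world axes, zero at the start; "torque": the same for the moment, N m; "opening": opening from 0.0 (shut) to 1.0 (fully open).
Only numpy, scipy, OpenCV 4.12 (cv2) and the standard library are available. Lean on these libraries where they do the work, as an engineer would, in place of code of your own. Each camera call takes 0.05 s, during which the arm holds its last target.

TASK

Load the three blue-capped culture flasks from the bench onto the shaker: stand each one upright in the empty clamp of its own size, small in small, medium in medium and large in large, right down on the clamp's floor. Keep them upright and set them down rather than dropping them. Leave the white-capped flask and the amber bottle on the bench, and the flask already on the shaker, where they are.

Things in the scene. Friction and masses are not known exactly. Their poses are not given: they have to be found in the camera images.
- flask_small: To be loaded: the small one. Conical milky-white plastic flask, blue ribbed round screw cap, closed, about 60 g. Base 51 mm across, 85 mm tall; above a 10 mm foot it tapers to a neck 22 mm across; the cap, 30 mm across, spans 63 to 85 mm above the base. Origin: centre of the underside, z up along the axis; round, so yaw means nothing.
- flask_medium: To be loaded: the medium one. Conical milky-white plastic flask, blue ribbed round screw cap, closed, about 110 g. Base 67 mm across, 114 mm tall; above a 10 mm foot it tapers to a neck 28 mm across; the cap, 36 mm across, spans 89 to 114 mm above the base. Origin: centre of the underside, z up along the axis; round, so yaw means nothing.
- flask_large: To be loaded: the large one. Conical milky-white plastic flask, blue ribbed round screw cap, closed, about 180 g. Base 82 mm across, 145 mm tall; above a 10 mm foot it tapers to a neck 32 mm across; the cap, 40 mm across, spans 118 to 145 mm above the base. Origin: centre of the underside, z up along the axis; round, so yaw means nothing.
- clamp_small: Place for the small flask: the empty small clamp. Steel flask clamp fixed on the platform: 3 mm floor plate, ring of six rigid fingers, 33 mm tall. Inside 57 mm across up to 20 mm high, flaring to 73 mm at the tips, so a flask up to 8 mm off centre is guided in. Origin: centre of the plate's underside, on the platform, z up; a seated flask's origin is 3 mm above it.
- clamp_medium: Place for the medium flask. Steel flask clamp fixed on the platform: 3 mm floor plate, ring of six rigid fingers, 33 mm tall. Inside 73 mm across up to 20 mm high, flaring to 89 mm at the tips, so a flask up to 8 mm off centre is guided in. Origin: centre of the plate's underside, on the platform, z up; a seated flask's origin is 3 mm above it.
- clamp_large: Place for the large flask. Steel flask clamp fixed on the platform: 3 mm floor plate, ring of six rigid fingers, 33 mm tall. Inside 88 mm across up to 20 mm high, flaring to 104 mm at the tips, so a flask up to 8 mm off centre is guided in. Origin: centre of the plate's underside, on the platform, z up; a seated flask's origin is 3 mm above it.
- shaker: Orbital shaker, off, fixed: off-white housing, control panel towards the robot (-x), dark square platform 260 x 260 mm, its top 100 mm above the bench. Four clamps on it, centres at x, y = +-65 mm in its frame; which is at which corner varies. Housing reaches 158 mm to -x, 135 mm to +x. Origin: on the bench under the platform's centre, x to the back, z up.
- flask_loaded: Leave alone: the flask in the other small clamp (cap top 188 mm above bench). Conical milky-white plastic flask, white ribbed round screw cap, closed, about 60 g. Base 51 mm across, 85 mm tall; above a 10 mm foot it tapers to a neck 22 mm across; the cap, 30 mm across, spans 63 to 85 mm above the base. Origin: centre of the underside, z up along the axis; round, so yaw means nothing.
- flask_blank: Leave alone: the white-capped medium flask on the bench. Conical milky-white plastic flask, white ribbed round screw cap, closed, about 110 g. Base 67 mm across, 114 mm tall; above a 10 mm foot it tapers to a neck 28 mm across; the cap, 36 mm across, spans 89 to 114 mm above the base. Origin: centre of the underside, z up along the axis; round, so yaw means nothing.
- amber_bottle: Leave alone: brown glass reagent bottle with a black cap and a paper label, 58 mm across, 125 mm tall, about 200 g, upright on the bench among the flasks. Origin: centre of its underside, z up.
Things that resemble listed ones, but are neither listed nor needed, are in the scene too. What is shaped like the flask_small but turquoise or yellow is not meant.

How it is judged:
By the outcome, as a careful person would: the job done as asked, in the order asked, and still so for the second after the job is handed in, with the robot touching nothing.
It also fails if it takes over 102 s, if anything falls off the work surface, if the arm or the gripper's body presses on something with over 40 N, if the wrist force passes 120 N, or if a joint passes its speed limit or range.

## Working session

There is one attempt and no reset: what is moved stays moved. The work goes in short steps, Python scripts to look and compute and a shell command to move; the robot and the scene stay as the last step left them, time stands still between calls to the robot, and variables do not carry over. Pictures are saved under pics/ and viewed, and the job is handed in when it is done.

```bash
mkdir -p pics; ls; python3 - <<'E'
from bench import ctrl
import cv2
o=ctrl.get_obs(); print({k:(v if not hasattr(v,'round') else v) for k,v in o.items()}, ctrl.grip_depth)
for n in("scene","top"):
    p,d=ctrl.camera(n); cv2.imwrite(f"pics/{n}0.png",p); import numpy as np; np.save(f"pics/{n}0.npy",d)
    c=ctrl.calibration(n); print(n,c)
E
```

```text
pics
{'time_s': 0.0, 'q': array([ 1.01267523e+00,  1.81515866e-01,  1.60798432e+00, -7.18047569e-06,
        1.35380498e+00, -2.06285690e-01]), 'dq': array([ 0.00055633,  0.00103568, -0.00066824, -0.00117298,  0.00078208,
       -0.00075356]), 'joint_efforts': array([ 4.96648936e-04, -4.44865179e+01, -3.51332545e+01, -3.54006406e-04,
        9.08314192e-03,  2.34636383e-05]), 'eef_pos': array([0.19784274, 0.53931606, 0.23040976]), 'eef_rot': array([ 0.69596986,  0.12318871,  0.6964169 , -0.12431411]), 'wrist_force': array([ 0.12209832, -0.09554759, -0.19589675]), 'torque': array([-0.02733222,  0.00120014, -0.00022168]), 'opening': 1.0019292719712927} 0.0187
scene {'mtx': array([[394.30600985,   0.        , 256.67223018],
       [  0.        , 394.30600985, 196.76220207],
       [  0.        ,   0.        ,   1.        ]]), 'distortion': array([-0.12332984,  0.        ,  0.        ,  0.        ,  0.        ]), 'R': array([[ 0.01185642,  0.99988148, -0.00982135],
       [ 0.84468774, -0.01527161, -0.53504149],
       [-0.53512806, -0.0019523 , -0.84476869]]), 't': array([ 0.05319849, -0.41513728,  1.50214479])}
top {'mtx': array([[355.15990857,   0.        , 257.92605788],
       [  0.        , 355.15990857, 188.21362412],
       [  0.        ,   0.        ,   1.        ]]), 'distortion': array([0.01674084, 0.        , 0.        , 0.        , 0.        ]), 'R': array([[-0.01442931, -0.99988882,  0.00376123],
       [-0.98698851,  0.01364049, -0.16021115],
       [ 0.16014203, -0.00602402, -0.9870756 ]]), 't': array([-0.08130631,  0.58336926,  0.83858965])}
```

View pics/scene0.png

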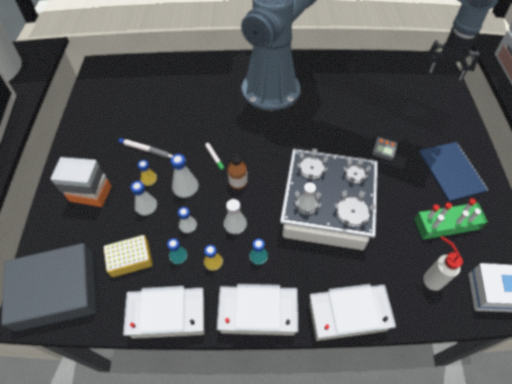

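View pics/top0.png

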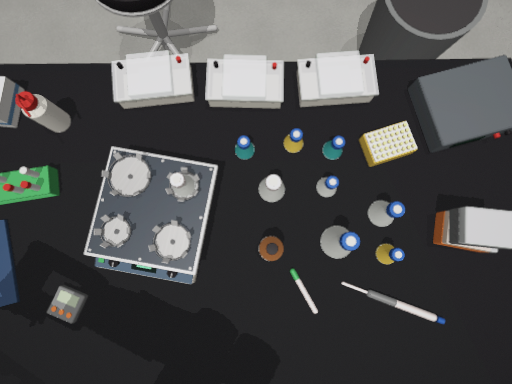

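The scene view shows the shaker at about (332,195). The blue-capped milky flasks are large (182,175), medium (143,200) and small (187,220). The turquoise and yellow flasks are decoys. Next I'll measure and enlarge.

```bash
cat > h.py <<'E'
from bench import ctrl
import numpy as np, cv2
def ray(n,u,v):
    c=ctrl.calibration(n); R=np.array(c['R']);t=np.array(c['t'])
    p=cv2.undistortPoints(np.array([[[u,v]]],float),c['mtx'],c['distortion'])[0,0]
    return -R.T@t, R.T@np.array([p[0],p[1],1.0])
def at_z(n,u,v,z):
    o,d=ray(n,u,v); return o+d*(z-o[2])/d[2]
def at_d(n,u,v,dep):
    o,d=ray(n,u,v); return o+d*dep
def pc(n,dep):
    c=ctrl.calibration(n); H,W=dep.shape
    g=np.stack(np.meshgrid(np.arange(W),np.arange(H)),-1).reshape(-1,1,2).astype(float)
    p=cv2.undistortPoints(g,c['mtx'],c['distortion'])[:,0]
    X=np.c_[p,np.ones(len(p))]*dep.reshape(-1,1)
    R=np.array(c['R']);t=np.array(c['t'])
    return ((X-t)@R).reshape(H,W,3)
def proj(n,X):
    c=ctrl.calibration(n)
    return cv2.projectPoints(np.array(X,float).reshape(-1,3),cv2.Rodrigues(np.array(c['R']))[0],np.array(c['t']),c['mtx'],c['distortion'])[0][:,0]
E
python3 - <<'E'
from h import *
for n in("scene","top"):
    p,d=ctrl.camera(n); P=pc(n,d)
    for q in["flask_small","flask_medium","flask_large","clamp_small","clamp_medium","clamp_large","amber_bottle","flask_blank","shaker"]:
        for r in ctrl.find_in(q,n)[:7]:
            print(n,q,np.round(r['rect']).astype(int),round(r['confidence'],2))
    cv2.imwrite(f"pics/{n}_f.png",cv2.resize(p[100:290,100:290] if n=="scene" else p[110:290,225:425],None,fx=3,fy=3,interpolation=cv2.INTER_CUBIC))
    cv2.imwrite(f"pics/{n}_s.png",cv2.resize(p[135:255,265:390] if n=="scene" else p[135:290,70:240],None,fx=4,fy=4,interpolation=cv2.INTER_CUBIC) if n=="scene" else cv2.resize(p[135:290,70:240],None,fx=3.5,fy=3.5,interpolation=cv2.INTER_CUBIC))
    np.save(f"pics/{n}P.npy",P); cv2.imwrite(f"pics/{n}1.png",p)
E
```

```text
scene flask_small [206 245 221 270] 0.88
scene flask_small [169 237 189 268] 0.86
scene flask_small [252 241 267 262] 0.85
scene flask_small [179 206 196 232] 0.78
scene flask_small [140 160 158 185] 0.76
scene flask_medium [131 182 158 218] 0.72
scene flask_large [170 156 197 196] 0.67
scene clamp_small [344 160 370 184] 0.67
scene clamp_medium [295 150 328 180] 0.94
scene clamp_large [336 190 373 224] 0.6
scene amber_bottle [229 156 247 186] 0.73
scene amber_bottle [345 160 371 183] 0.68
scene flask_blank [223 200 245 232] 0.61
scene shaker [278 147 380 252] 0.96
top flask_small [149 222 192 263] 0.74
top flask_small [326 136 345 158] 0.68
top flask_small [315 175 341 196] 0.66
top flask_small [234 137 257 161] 0.66
top flask_small [377 247 404 269] 0.64
top flask_small [285 129 301 152] 0.58
top flask_medium [368 200 403 226] 0.61
top flask_medium [148 222 192 262] 0.29
top flask_large [320 224 360 259] 0.94
top clamp_small [ 95 215 132 246] 0.73
top clamp_large [100 153 152 197] 0.82
top amber_bottle [257 235 283 262] 0.7
top flask_blank [258 175 284 200] 0.89
top shaker [ 88 142 221 284] 0.76
```

View pics/top_f.png

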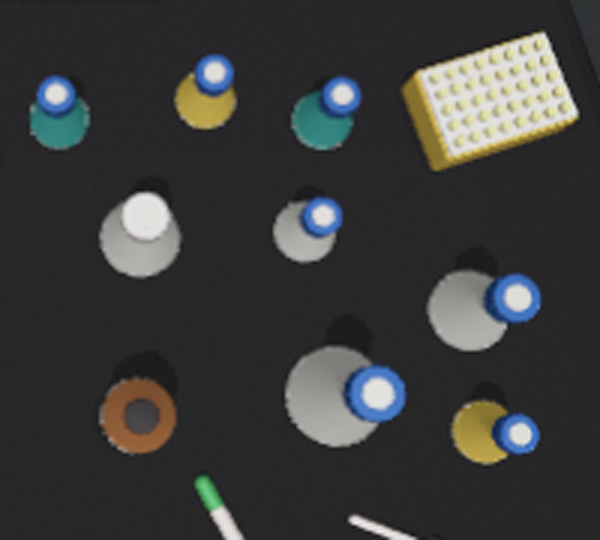

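View pics/top_s.png

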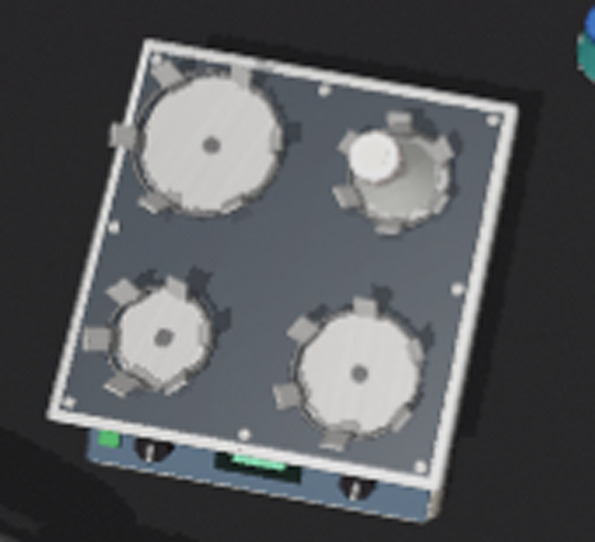

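The top crop confirms the targets: milky flasks with blue caps, small cap at top pixel (333,182), medium (397,209), large (351,242). The same-shaped turquoise and yellow ones are decoys. The empty clamps are large at (130,176), small (117,231) and medium (173,242). The loaded flask is in the fourth clamp, at (184,186).

```bash
python3 - <<'E'
from h import *
T=np.load('pics/topP.npy');S=np.load('pics/sceneP.npy');pt=cv2.imread('pics/top1.png');ps=cv2.imread('pics/scene1.png')
def capc(p,u,v,P,r=9,white=False):
    h=cv2.cvtColor(p,cv2.COLOR_BGR2HSV); m=((h[...,0]>100)&(h[...,0]<125)&(h[...,1]>120)&(h[...,2]>60)).astype(np.uint8)
    mm=np.zeros_like(m); cv2.circle(mm,(u,v),r,1,-1); m&=mm
    c=cv2.convexHull(np.argwhere(m)[:,::-1].astype(np.int32)); mo=cv2.moments(c)
    return mo['m10']/mo['m00'],mo['m01']/mo['m00']
for nm,(u,v),H,hc in[("small",(332,182),.085,.022),("med",(397,209),.114,.025),("large",(351,242),.145,.027)]:
    c=capc(pt,u,v,T,11); print(nm,np.round(c,1),"top-ray z=H-6mm",at_z("top",*c,H-.006).round(4),"cloud",T[v,u].round(3))
    a=T[v-30:v+31,u-30:u+31].reshape(-1,3); k=a[(abs(a[:,2]-H)<.006)]; k=k[np.hypot(*(k[:,:2]-T[v,u,:2]).T)<.025]; print("   topcloud",k.mean(0).round(4),(k.min(0)[:2]+k.max(0)[:2])/2,len(k))
    b=S.reshape(-1,3); k=b[(abs(b[:,2]-H)<.01)&(np.hypot(*(b[:,:2]-T[v,u,:2]).T)<.03)]; print("   scenecloud",k.mean(0).round(4) if len(k) else None,len(k))
    b=np.r_[T.reshape(-1,3)]; k=b[(b[:,2]>.003)&(b[:,2]<.03)&(np.hypot(*(b[:,:2]-T[v,u,:2]).T)<.055)];
    for n,Q in(("T",T),("S",S)):
        b=Q.reshape(-1,3);k=b[(b[:,2]>.012)&(b[:,2]<H-.03)&(np.hypot(*(b[:,:2]-T[v,u,:2]).T)<.055)]; print("   body",n,k.min(0).round(4),k.max(0).round(4))
for nm,(u,v) in dict(L=(130.1,176.2),S=(116.4,231.0),M=(172.3,241.3)).items():
    print(nm,at_z("top",u,v,.103).round(4), T[int(v)+3,int(u)+3].round(3))
for nm,(u,v),H in[("blank",(273,182),.114),("amber",(271,248),.125),("loaded",(177,180),.188),("ytop",(296,134),.085),("t1",(338,143),.085),("t0",(243,142),.085),("y2",(398,255),.085)]: print(nm,at_z("top",u,v,H).round(3),T[v,u].round(3))
b=T.reshape(-1,3);k=b[(abs(b[:,2]-.1)<.008)&(b[:,1]>0.0)&(b[:,0]<.75)&(b[:,0]>.3)];print("platform",k.min(0),k.max(0))
# platform corners px
for u,v in[(70+147/3.5,135+42/3.5),(70+517/3.5,135+103/3.5),(70+435/3.5,135+487/3.5),(70+50/3.5,135+415/3.5)]: print(at_z("top",u,v,.1).round(4))
E
```

```text
small [331.9 181.5] top-ray z=H-6mm [ 0.5909 -0.2678  0.079 ] cloud [ 0.588 -0.266  0.088]
   topcloud [ 0.5887 -0.2654  0.085 ] [ 0.58898325 -0.26529224] 129
   scenecloud [ 0.5916 -0.2677  0.0842] 82
   body T [ 0.5645 -0.2894  0.012 ] [ 0.6125 -0.2422  0.05  ]
   body S [ 0.5757 -0.2907  0.0122] [ 0.613  -0.2449  0.0524]
med [395.8 209.1] top-ray z=H-6mm [ 0.5194 -0.4049  0.108 ] cloud [ 0.519 -0.405  0.116]
   topcloud [ 0.5184 -0.4046  0.1138] [ 0.51810947 -0.40452362] 203
   scenecloud [ 0.5205 -0.4051  0.1135] 119
   body T [ 0.488  -0.4317  0.0121] [ 0.5502 -0.3736  0.0814]
   body S [ 0.4991 -0.4384  0.0121] [ 0.5518 -0.3744  0.0835]
large [350.2 240.9] top-ray z=H-6mm [ 0.4481 -0.2883  0.139 ] cloud [ 0.446 -0.288  0.145]
   topcloud [ 0.448  -0.2874  0.1451] [ 0.44806881 -0.28792251] 275
   scenecloud [ 0.4517 -0.2862  0.1443] 131
   body T [ 0.41   -0.3156  0.012 ] [ 0.4876 -0.2465  0.1053]
   body S [ 0.4303 -0.3243  0.0122] [ 0.4891 -0.2482  0.1146]
L [0.6057 0.2094 0.103 ] [0.599 0.202 0.104]
S [0.4787 0.2349 0.103 ] [0.472 0.228 0.105]
M [0.4535 0.1073 0.103 ] [0.447 0.102 0.101]
blank [ 0.585 -0.124  0.114] [ 0.585 -0.124  0.114]
amber [ 0.435 -0.116  0.125] [ 0.435 -0.116  0.122]
loaded [0.579 0.081 0.188] [0.579 0.08  0.19 ]
ytop [ 0.709 -0.184  0.085] [ 0.709 -0.184  0.085]
t1 [ 0.685 -0.286  0.085] [ 0.685 -0.286  0.084]
t0 [ 0.691 -0.055  0.085] [ 0.69  -0.055  0.087]
y2 [ 0.415 -0.411  0.085] [ 0.415 -0.411  0.085]
platform [0.37970449 0.00744996 0.09216392] [0.74985668 0.50624335 0.10799621]
[0.6776 0.2562 0.1   ]
[0.6319 0.0051 0.1   ]
[0.3797 0.0568 0.1   ]
[0.4293 0.3056 0.1   ]
```

```bash
cat >> h.py <<'E'
from scipy.spatial.transform import Rotation as Ro
def go(x,y,z):
    o=ctrl.get_obs(); q=np.array(o['eef_rot']); R=Ro.from_quat(q[[1,2,3,0]]).as_matrix()
    dw=np.array([x,y,z])-o['eef_pos']; print("t",round(o['time_s'],2),"pos",o['eef_pos'].round(4),"F",np.round(o['wrist_force'],1),"open",round(o['opening'],3),"q",np.round(o['q'],2))
    print("shift cm tool",(R.T@dw*100).round(2)); 
    # rotvec (tool) to make x straight down, keep yaw
    xd=np.array([0,0,-1.]);yv=R[:,1].copy();yv[2]=0;yv/=np.linalg.norm(yv)
    Rd=np.c_[xd,yv,np.cross(xd,yv)]
    print("level rotvec",Ro.from_matrix(R.T@Rd).as_rotvec().round(3),"yaxis",R[:,1].round(3),"z",R[:,2].round(3))
E
python3 -c "
from h import *
go(0.59,-0.267,0.20)"
```

```text
t 1.1 pos [0.1981 0.5398 0.2313] F [0.2 0.6 0.4] open 0.998 q [ 1.01  0.18  1.61 -0.    1.35 -0.21]
shift cm tool [  3.13 -62.24  64.59]
level rotvec [0. 0. 0.] yaxis [ 0.345  0.939 -0.   ] z [ 0.939 -0.345  0.   ]
```

```bash
python3 -m creep '1 -1 -4.3 4.4 0 0 0;1 0 -4.3 4.4 0 0 0;1 0 -4.3 4.4 0 0 0;1 0 -4.3 4.4 0 0 0;1 0 -4.3 4.4 0 0 0;1 0 -4.3 4.4 0 0 0;1 0 -4.3 4.4 0 0 0;1 0 -4.3 4.4 0 0 0;1 0 -4.3 4.4 0 0 0;1 0 -4.3 4.4 0 0 0'; python3 -c "
from h import *
go(0.59,-0.267,0.20)"
```

```text
time_s: 2.35
eef_pos: [0.4689, -0.0224, 0.2442]
eef_rot: [0.7, 0.122, 0.693, -0.12]
wrist_force: [0.8, 0.3, 0.8]
opening: 0.999
t 2.35 pos [ 0.4689 -0.0224  0.2442] F [0.8 0.3 0.8] open 0.999 q [-0.3  -0.08  1.85  0.    1.36 -1.53]
shift cm tool [  4.5  -18.98  19.59]
level rotvec [-0.     0.009 -0.005] yaxis [0.337 0.942 0.005] z [ 0.942 -0.337  0.009]
```

```bash
python3 -m creep '1 0 -4.2 4.3 0 0 0;1 0 -4.2 4.3 0 0 0;1 0 -4.2 4.3 0 0.009 -0.005;1 0 -4.2 4.3 0 0 0;1 0 -2.2 2.4 0 0 0;1 0 0 0 0 0 0'; python3 -c "
from h import *
go(0.59,-0.267,0.055)"
```

```text
time_s: 3.1
eef_pos: [0.5928, -0.2813, 0.2445]
eef_rot: [0.697, 0.123, 0.696, -0.123]
wrist_force: [-0.8, -0.3, -0.8]
opening: 0.998
t 3.1 pos [ 0.5928 -0.2813  0.2445] F [-0.8 -0.3 -0.8] open 0.998 q [-0.62  0.35  1.37  0.    1.42 -1.84]
shift cm tool [18.95  1.25 -0.8 ]
level rotvec [0.    0.002 0.   ] yaxis [ 0.343  0.939 -0.   ] z [ 0.939 -0.343  0.002]
```

```bash
python3 -m creep '1 3 1.25 -0.8 0 0 0;1 4 0 0 0 0 0;1 4 0 0 0 0 0;1 1 0 0 0 0 0;1 0 0 0 0 0 0'; python3 -c "
from h import *
go(0.59,-0.267,0.055)
for n in('top','scene'):
  p,d=ctrl.camera(n); cv2.imwrite('pics/%s2.png'%n,cv2.resize(p[100:290,100:290] if n=='scene' else p[110:290,225:425],None,fx=3,fy=3))"
```

```text
time_s: 3.72
eef_pos: [0.5897, -0.2628, 0.124]
eef_rot: [0.698, 0.122, 0.695, -0.122]
wrist_force: [-0.2, 0.4, 0.1]
opening: 0.999
t 3.73 pos [ 0.5897 -0.2628  0.124 ] F [-0.2  0.4  0.1] open 0.999 q [-0.6   0.44  1.51  0.    1.19 -1.83]
shift cm tool [ 6.9  -0.39  0.14]
level rotvec [-0.     0.004 -0.   ] yaxis [0.34 0.94 0.  ] z [ 0.94  -0.34   0.004]
```

View pics/scene2.png

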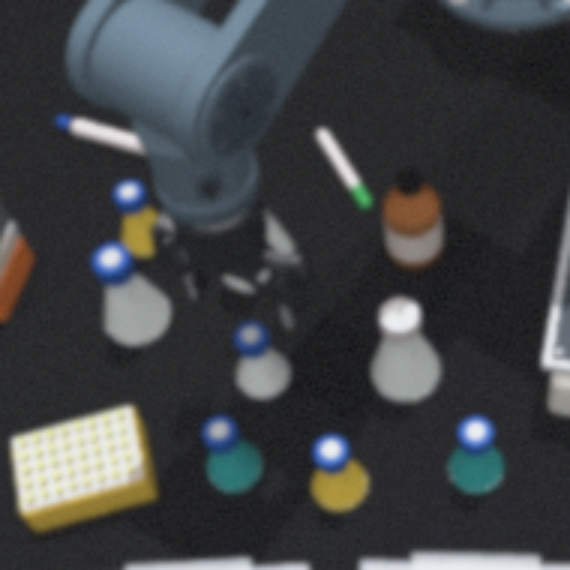

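```bash
python3 -m creep '1 2 -0.4 0.15 0 0.004 0;1 2 0 0 0 0 0;1 1.5 0 0 0 0 0;1 0.7 0 0 0 0 0;1 0 0 0 0 0 0'; python3 -c "
from h import *
go(0.59,-0.267,0.055)"
```

```text
time_s: 4.45
eef_pos: [0.5918, -0.2692, 0.061]
eef_rot: [0.698, 0.122, 0.695, -0.123]
wrist_force: [0.6, -0.6, 0.5]
opening: 0.999
t 4.45 pos [ 0.5918 -0.2692  0.061 ] F [ 0.6 -0.6  0.5] open 0.999 q [-0.61  0.53  1.52  0.    1.09 -1.83]
shift cm tool [ 0.6   0.14 -0.24]
level rotvec [0.    0.005 0.001] yaxis [ 0.341  0.94  -0.001] z [ 0.94  -0.341  0.005]
```

```bash
python3 -m creep '1 0.6 0.15 -0.2 0 0.005 0;1 0 0 0 0 0 0;0 0 0 0 0 0 0;0 0 0 0 0 0 0;0 0 0 0 0 0 0;0 0 0 0 0 0 0;0 0 0 0 0 0 0;0 0 0 0 0 0 0'; python3 -c "
from h import *
go(0.59,-0.267,0.055)"
```

```text
time_s: 5.45
eef_pos: [0.5915, -0.2677, 0.0566]
eef_rot: [0.697, 0.122, 0.696, -0.123]
wrist_force: [-0.6, 0.1, -0.4]
opening: 0.33
t 5.45 pos [ 0.5915 -0.2677  0.0566] F [-0.6  0.1 -0.4] open 0.33 q [-0.61  0.53  1.52 -0.    1.08 -1.83]
shift cm tool [ 0.16  0.01 -0.17]
level rotvec [0.    0.003 0.002] yaxis [ 0.341  0.94  -0.002] z [ 0.94  -0.341  0.003]
```

```bash
python3 -m creep '0 -2 0 0 0 0 0;0 -4 0 0 0 0 0;0 -4 0 0 0 0 0;0 -4 0 0 0 0 0;0 -4 0 0 0 0 0;0 -3.5 0 0 0 0 0;0 0 0 0 0 0 0;0 0 0 0 0 0 0'; python3 -c "
from h import *
go(0.479,0.235,0.27)
for n in('top','scene'):
  p,d=ctrl.camera(n); cv2.imwrite('pics/%s3.png'%n,cv2.resize(p[100:290,100:290] if n=='scene' else p[110:290,225:425],None,fx=3,fy=3))"
```

```text
time_s: 6.45
eef_pos: [0.5908, -0.2666, 0.2871]
eef_rot: [0.699, 0.121, 0.694, -0.124]
wrist_force: [-0.2, 0.8, -1.0]
opening: 0.329
t 6.45 pos [ 0.5908 -0.2666  0.2871] F [-0.2  0.8 -1. ] open 0.329 q [-0.61  0.3   1.35 -0.    1.48 -1.83]
shift cm tool [  1.36  43.35 -27.62]
level rotvec [0.    0.008 0.003] yaxis [ 0.341  0.94  -0.003] z [ 0.94  -0.341  0.008]
```

View pics/scene3.png

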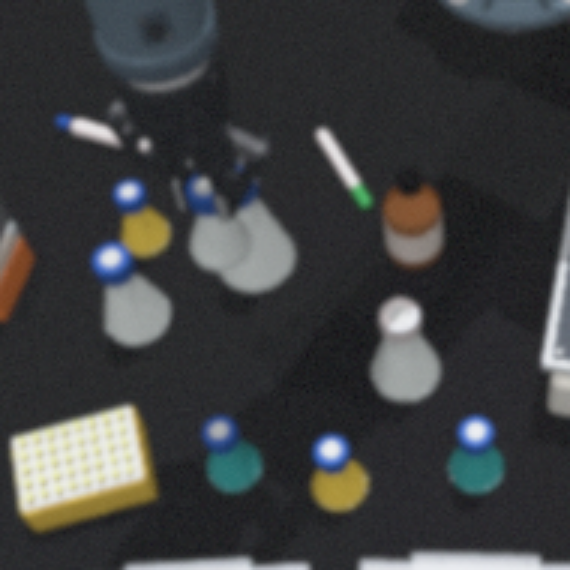

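The small flask is held upright, at about (215,235) in the crop. Now I'll carry it over.

```bash
python3 -m creep '0 0 2.2 -1.4 0 0.008 0.003;0 0 4.3 -2.74 0 0 0;0 0 5 -3.2 0 0 0;0 0 5 -3.2 0 0 0;0 0 5 -3.2 0 0 0;0 0 5 -3.2 0 0 0;0 0 5 -3.2 0 0 0;0 0 4.3 -2.74 0 0 0;0 0 3 -2 0 0 0;0 0 1.5 -1 0 0 0'; python3 -m creep '0 0 0 0 0 0 0;0 0 0 0 0 0 0';python3 -c "
from h import *
go(0.479,0.235,0.19)"
```

```text
time_s: 7.8
eef_pos: [0.4688, 0.2229, 0.2773]
eef_rot: [0.687, 0.124, 0.705, -0.12]
wrist_force: [-0.4, 0.4, -0.9]
opening: 0.329
time_s: 8.05
eef_pos: [0.4662, 0.2243, 0.2756]
eef_rot: [0.686, 0.122, 0.707, -0.119]
wrist_force: [0.1, 1.2, -1.0]
opening: 0.334
t 8.05 pos [0.4662 0.2243 0.2756] F [ 0.1  1.2 -1. ] open 0.334 q [ 0.21  0.03  1.68  0.01  1.46 -1.02]
shift cm tool [8.53 1.45 1.1 ]
level rotvec [-0.    -0.029  0.001] yaxis [ 0.336  0.942 -0.001] z [ 0.942 -0.336 -0.029]
```

```bash
python3 -m creep '0 1 1.45 1.3 0 -0.03 0;0 2.5 0 0 0 0 0;0 2.5 0 0 0 0 0;0 1 0 0 0 0 0;0 0 0 0 0 0 0;0 0 0 0 0 0 0';python3 -c "
from h import *
go(0.479,0.235,0.16)
for n in('top','scene'):
  p,d=ctrl.camera(n); cv2.imwrite('pics/%s4.png'%n,cv2.resize(p[100:290,230:420] if n=='scene' else p[110:290,60:260],None,fx=3,fy=3))"
```

```text
time_s: 8.8
eef_pos: [0.4851, 0.2289, 0.204]
eef_rot: [0.697, 0.122, 0.696, -0.124]
wrist_force: [0.4, -0.2, -0.9]
opening: 0.329
t 8.8 pos [0.4851 0.2289 0.204 ] F [ 0.4 -0.2 -0.9] open 0.329 q [ 0.22  0.12  1.73 -0.    1.29 -1.  ]
shift cm tool [ 4.4   0.37 -0.79]
level rotvec [0.    0.002 0.002] yaxis [ 0.342  0.94  -0.002] z [ 0.94  -0.342  0.002]
```

View pics/scene4.png

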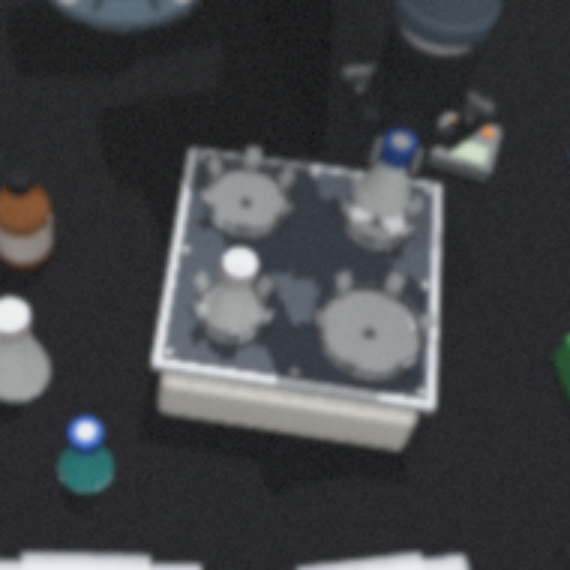

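View pics/top4.png

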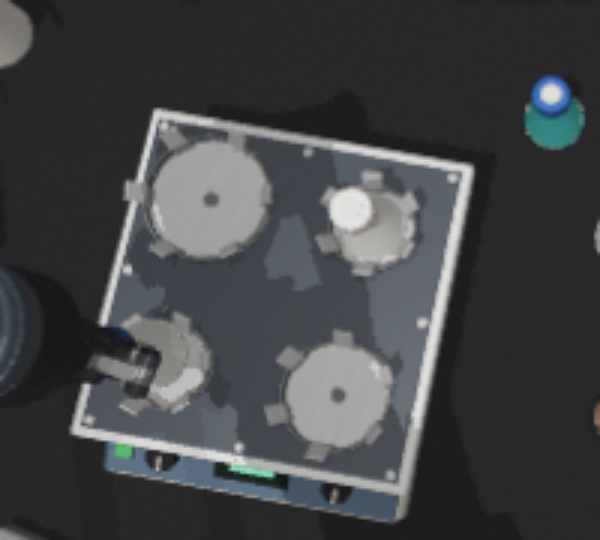

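```bash
python3 -m creep '0 0 0.4 -0.8 0 0 0;0 1.0 0 0 0 0 0;0 0 0 0 0 0 0;0 0 0 0 0 0 0';python3 -c "
from h import *
print(at_z('scene',353.0,210.7,.103),at_z('scene',230+245/3-.3,100+203/3-.3,.103))
go(0.479,0.235,0.16)"
```

```text
time_s: 9.4
eef_pos: [0.4789, 0.2366, 0.1946]
eef_rot: [0.698, 0.122, 0.695, -0.123]
wrist_force: [-0.0, -0.6, -0.1]
opening: 0.333
[0.60646166 0.20902564 0.103     ] [0.45490422 0.10543259 0.103     ]
t 9.4 pos [0.4789 0.2366 0.1946] F [-0.  -0.6 -0.1] open 0.333 q [ 0.24  0.12  1.75 -0.    1.27 -0.98]
shift cm tool [ 3.46 -0.15  0.04]
level rotvec [0.    0.005 0.   ] yaxis [ 0.341  0.94  -0.   ] z [ 0.94  -0.341  0.005]
```

```bash
python3 -m creep '0 0.8 -0.15 0 0 0.005 0;0 0.8 0 0 0 0 0;0 0.8 0 0 0 0 0;0 0.4 0 0 0 0 0;0 0 0 0 0 0 0;0 0 0 0 0 0 0';python3 -c "
from h import *
go(0.479,0.235,0.1596)"
```

```text
time_s: 10.15
eef_pos: [0.4783, 0.2348, 0.164]
eef_rot: [0.696, 0.122, 0.697, -0.123]
wrist_force: [0.1, 0.6, -0.9]
opening: 0.331
t 10.15 pos [0.4783 0.2348 0.164 ] F [ 0.1  0.6 -0.9] open 0.331 q [ 0.23  0.16  1.77  0.    1.21 -0.99]
shift cm tool [0.44 0.04 0.06]
level rotvec [-0.    -0.002  0.001] yaxis [ 0.342  0.94  -0.001] z [ 0.94  -0.342 -0.002]
```

```bash
python3 -m creep '0 0.25 0 0 0 0 0;0 0.15 0 0 0 0 0;0 0.1 0 0 0 0 0;0 0.1 0 0 0 0 0;0 0 0 0 0 0 0';python3 -c "
from h import *
go(0.479,0.235,0.1596)"
```

```text
time_s: 10.78
eef_pos: [0.4793, 0.2349, 0.1598]
eef_rot: [0.697, 0.123, 0.696, -0.123]
wrist_force: [-0.5, -0.0, -1.4]
opening: 0.33
t 10.78 pos [0.4793 0.2349 0.1598] F [-0.5 -0.  -1.4] open 0.33 q [ 0.23  0.17  1.78 -0.    1.2  -0.99]
shift cm tool [ 0.02 -0.   -0.03]
level rotvec [-0.     0.001 -0.   ] yaxis [0.342 0.94  0.   ] z [ 0.94  -0.342  0.001]
```

```bash
python3 -m creep '0 0.1 0 0 0 0 0;0 0.1 0 0 0 0 0;0 0 0 0 0 0 0';python3 -c "
from h import *
go(0.479,0.235,0.1596)"
```

```text
time_s: 11.15
eef_pos: [0.48, 0.2349, 0.1596]
eef_rot: [0.697, 0.123, 0.695, -0.123]
wrist_force: [0.7, -0.0, 0.2]
opening: 0.332
t 11.15 pos [0.48   0.2349 0.1596] F [ 0.7 -0.   0.2] open 0.332 q [ 0.23  0.17  1.78 -0.    1.2  -0.99]
shift cm tool [ 0.   -0.02 -0.1 ]
level rotvec [-0.     0.003 -0.001] yaxis [0.341 0.94  0.001] z [ 0.94  -0.341  0.003]
```

```bash
python3 -m creep '0 0.2 0 0 0 0 0;0 0.2 0 0 0 0 0';python3 -c "
from h import *
go(0.479,0.235,0.1596)"
```

```text
time_s: 11.4
eef_pos: [0.4813, 0.2346, 0.1595]
eef_rot: [0.698, 0.122, 0.694, -0.122]
wrist_force: [-8.3, -2.2, 18.9]
opening: 0.332
t 11.4 pos [0.4813 0.2346 0.1595] F [-8.3 -2.2 18.9] open 0.332 q [ 0.23  0.17  1.78 -0.    1.19 -0.99]
shift cm tool [-0.01 -0.04 -0.23]
level rotvec [-0.     0.005 -0.001] yaxis [0.341 0.94  0.001] z [ 0.94  -0.341  0.005]
```

Contact with the floor, at the height I predicted. Next I relieve the push slightly and release.

```bash
python3 -m creep '0 -0.05 0 -0.1 0 0.005 0;0.5 0 0 0 0 0 0;0.6 0 0 0 0 0 0;0.7 0 0 0 0 0 0;0.8 0 0 0 0 0 0;0.8 0 0 0 0 0 0';python3 -c "
from h import *
go(0.479,0.235,0.1596)"
```

```text
time_s: 12.15
eef_pos: [0.48, 0.235, 0.1588]
eef_rot: [0.696, 0.123, 0.697, -0.122]
wrist_force: [-0.7, -0.3, -0.0]
opening: 0.803
t 12.15 pos [0.48   0.235  0.1588] F [-0.7 -0.3 -0. ] open 0.803 q [ 0.23  0.17  1.78  0.    1.2  -0.99]
shift cm tool [-0.08 -0.03 -0.1 ]
level rotvec [ 0.    -0.001 -0.   ] yaxis [0.341 0.94  0.   ] z [ 0.94  -0.341 -0.001]
```

```bash
python3 -m creep '0.8 -1 0 0 0 0 0;0.8 -3 0 0 0 0 0;1 -4 0 0 0 0 0;1 -4 0 0 0 0 0;1 0 0 0 0 0 0';python3 -c "
from h import *
go(0.5195,-0.405,0.28)
for n in('top','scene'):
  p,d=ctrl.camera(n); cv2.imwrite('pics/%s5.png'%n,cv2.resize(p[100:290,230:420] if n=='scene' else p[110:290,60:260],None,fx=3,fy=3))"
```

```text
time_s: 12.78
eef_pos: [0.4801, 0.2349, 0.2851]
eef_rot: [0.697, 0.123, 0.696, -0.122]
wrist_force: [1.8, -0.2, 0.7]
opening: 1.0
t 12.78 pos [0.4801 0.2349 0.2851] F [ 1.8 -0.2  0.7] open 1.0 q [ 0.23  0.05  1.64  0.    1.45 -0.99]
shift cm tool [  0.46 -58.81  25.53]
level rotvec [-0.     0.    -0.001] yaxis [0.341 0.94  0.001] z [ 0.94  -0.341  0.   ]
```

View pics/scene5.png

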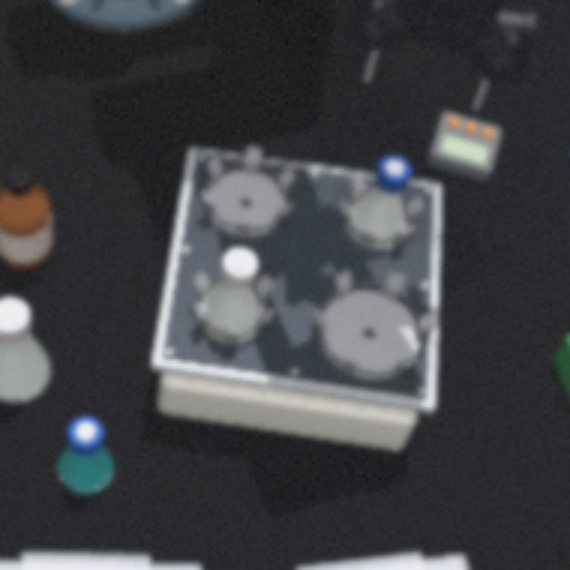

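The small flask is seated upright in the small clamp, cap at (395,170) in the crop. Medium next.

```bash
python3 -m creep '1 0 -5.4 2.34 0 0 0;1 0 -5.4 2.34 0 0 0;1 0 -5.4 2.34 0 0 0;1 0 -5.4 2.34 0 0 0;1 0 -5.4 2.34 0 0 0;1 0 -5.4 2.34 0 0 0;1 0 -5.4 2.34 0 0 0;1 0 -5.4 2.34 0 0 0;1 0 -5.4 2.34 0 0 0;1 0 -5.4 2.34 0 0 0';python3 -m creep '1 0 -4 1.8 0 0 0;1 0 0 0 0 0 0;1 0 0 0 0 0 0'; python3 -c "
from h import *
go(0.5195,-0.405,0.16)"
```

```text
time_s: 14.12
eef_pos: [0.5095, -0.3636, 0.2641]
eef_rot: [0.687, 0.121, 0.707, -0.117]
wrist_force: [1.4, 0.2, -0.5]
opening: 0.995
time_s: 14.5
eef_pos: [0.5101, -0.4109, 0.2567]
eef_rot: [0.684, 0.126, 0.709, -0.117]
wrist_force: [0.3, 0.9, -0.6]
opening: 1.006
t 14.5 pos [ 0.5101 -0.4109  0.2567] F [ 0.3  0.9 -0.6] open 1.006 q [-0.85  0.36  1.33 -0.01  1.48 -2.08]
shift cm tool [9.64 0.81 1.05]
level rotvec [ 0.    -0.037 -0.006] yaxis [0.338 0.941 0.006] z [ 0.941 -0.338 -0.037]
```

```bash
python3 -m creep '1 1 0.9 1.4 0 -0.037 -0.006;1 3.5 0 0 0 0 0;1 3.5 0 0 0 0 0;1 2 0 0 0 0 0;1 0 0 0 0 0 0;1 0 0 0 0 0 0'; python3 -c "
from h import *
go(0.5195,-0.405,0.083)"
```

```text
time_s: 15.25
eef_pos: [0.5281, -0.3991, 0.1549]
eef_rot: [0.698, 0.119, 0.697, -0.118]
wrist_force: [0.4, -0.8, 0.9]
opening: 0.998
t 15.25 pos [ 0.5281 -0.3991  0.1549] F [ 0.4 -0.8  0.9] open 0.998 q [-0.83  0.44  1.44  0.    1.26 -2.06]
shift cm tool [ 7.19 -0.84 -0.63]
level rotvec [-0.     0.001 -0.001] yaxis [0.331 0.944 0.001] z [ 0.944 -0.331  0.001]
```

```bash
python3 -m creep '1 1 -0.8 -0.6 0 0 0;1 2 0 0 0 0 0;1 2 0 0 0 0 0;1 1.2 0 0 0 0 0;1 0.6 0 0 0 0 0;1 0 0 0 0 0 0'; python3 -c "
from h import *
go(0.5195,-0.405,0.083)"
```

```text
time_s: 16.0
eef_pos: [0.5197, -0.4062, 0.0836]
eef_rot: [0.698, 0.119, 0.696, -0.119]
wrist_force: [-0.5, -0.6, -0.2]
opening: 1.002
t 16.0 pos [ 0.5197 -0.4062  0.0836] F [-0.5 -0.6 -0.2] open 1.002 q [-0.84  0.52  1.49  0.    1.14 -2.08]
shift cm tool [ 0.06  0.1  -0.06]
level rotvec [0.    0.003 0.   ] yaxis [ 0.332  0.943 -0.   ] z [ 0.943 -0.332  0.003]
```

```bash
python3 -m creep '1 0 0.1 0 0 0.003 0;0 0 0 0 0 0 0;0 0 0 0 0 0 0;0 0 0 0 0 0 0;0 0 0 0 0 0 0;0 0 0 0 0 0 0;0 0 0 0 0 0 0'; python3 -c "
from h import *
go(0.5195,-0.405,0.083)"
```

```text
time_s: 16.88
eef_pos: [0.5211, -0.4061, 0.0858]
eef_rot: [0.698, 0.118, 0.696, -0.12]
wrist_force: [-0.4, -0.6, -0.2]
opening: 0.404
t 16.88 pos [ 0.5211 -0.4061  0.0858] F [-0.4 -0.6 -0.2] open 0.404 q [-0.84  0.51  1.48 -0.    1.14 -2.07]
shift cm tool [ 0.28  0.05 -0.19]
level rotvec [0.    0.003 0.002] yaxis [ 0.331  0.944 -0.002] z [ 0.944 -0.331  0.003]
```

```bash
python3 -m creep '0 -2 0 0 0 0 0;0 -4 0 0 0 0 0;0 -4 0 0 0 0 0;0 -4 0 0 0 0 0;0 -4 0 0 0 0 0;0 -4 0 0 0 0 0;0 -1 0 0 0 0 0;0 0 0 0 0 0 0'; python3 -c "
from h import *
go(0.454,0.107,0.31)
for n in('top','scene'):
  p,d=ctrl.camera(n); cv2.imwrite('pics/%s6.png'%n,cv2.resize(p[100:290,100:290] if n=='scene' else p[110:290,225:425],None,fx=3,fy=3))"
```

```text
time_s: 17.88
eef_pos: [0.5202, -0.4047, 0.3306]
eef_rot: [0.699, 0.117, 0.695, -0.121]
wrist_force: [-0.6, -0.5, -1.6]
opening: 0.407
t 17.88 pos [ 0.5202 -0.4047  0.3306] F [-0.6 -0.5 -1.6] open 0.407 q [-0.84  0.3   1.26 -0.    1.57 -2.07]
shift cm tool [  1.72  46.1  -23.2 ]
level rotvec [0.    0.007 0.004] yaxis [ 0.331  0.944 -0.004] z [ 0.944 -0.331  0.007]
```

View pics/scene6.png

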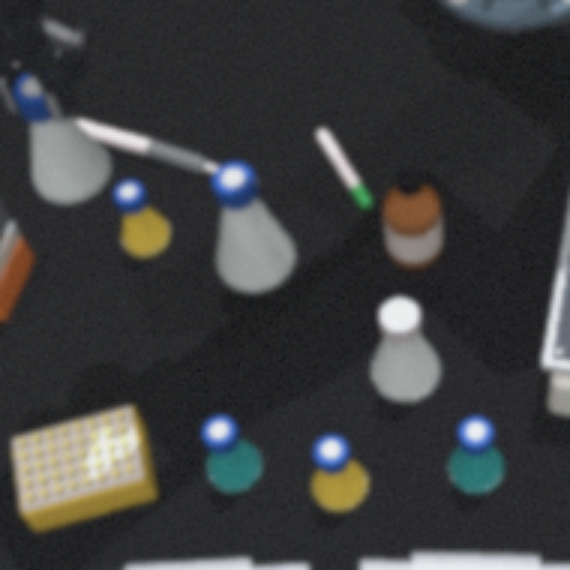

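The medium flask is held upright, at about (65,150) in the crop. Carrying it to the medium clamp.

```bash
python3 -m creep '0 0 2.2 -1.1 0 0.007 0.004;0 0 4.6 -2.3 0 0 0;0 0 5.3 -2.7 0 0 0;0 0 5.3 -2.7 0 0 0;0 0 5.3 -2.7 0 0 0;0 0 5.3 -2.7 0 0 0;0 0 5.3 -2.7 0 0 0;0 0 4.6 -2.3 0 0 0;0 0 3.8 -2 0 0 0;0 0 2 -1 0 0 0'; python3 -m creep '0 0 0 0 0 0 0;0 0 0 0 0 0 0';python3 -c "
from h import *
go(0.454,0.107,0.24)"
```

```text
time_s: 19.23
eef_pos: [0.4449, 0.0979, 0.3119]
eef_rot: [0.684, 0.126, 0.71, -0.115]
wrist_force: [-0.3, 0.1, -0.4]
opening: 0.403
time_s: 19.48
eef_pos: [0.4432, 0.0989, 0.3089]
eef_rot: [0.682, 0.124, 0.712, -0.115]
wrist_force: [0.7, 0.2, -1.4]
opening: 0.404
t 19.48 pos [0.4432 0.0989 0.3089] F [ 0.7  0.2 -1.4] open 0.404 q [-0.06 -0.13  1.77  0.02  1.54 -1.29]
shift cm tool [6.86 1.08 1.05]
level rotvec [ 0.    -0.044 -0.006] yaxis [0.333 0.943 0.006] z [ 0.942 -0.333 -0.044]
```

```bash
python3 -m creep '0 0.5 0.8 0.6 0 -0.044 -0.006;0 2.5 0 0 0 0 0;0 2 0 0 0 0 0;0 0.6 0 0 0 0 0;0 0 0 0 0 0 0;0 0 0 0 0 0 0';python3 -c "
from h import *
go(0.454,0.107,0.20)
for n in('top','scene'):
  p,d=ctrl.camera(n); cv2.imwrite('pics/%s7.png'%n,cv2.resize(p[100:290,230:420] if n=='scene' else p[110:290,60:260],None,fx=3,fy=3))"
```

```text
time_s: 20.23
eef_pos: [0.4525, 0.0989, 0.2497]
eef_rot: [0.696, 0.122, 0.697, -0.123]
wrist_force: [0.6, -0.2, -1.3]
opening: 0.402
t 20.23 pos [0.4525 0.0989 0.2497] F [ 0.6 -0.2 -1.3] open 0.402 q [-0.04 -0.09  1.85 -0.    1.38 -1.26]
shift cm tool [ 4.97  0.83 -0.13]
level rotvec [-0.    -0.001  0.003] yaxis [ 0.341  0.94  -0.003] z [ 0.94  -0.341 -0.001]
```

View pics/scene7.png

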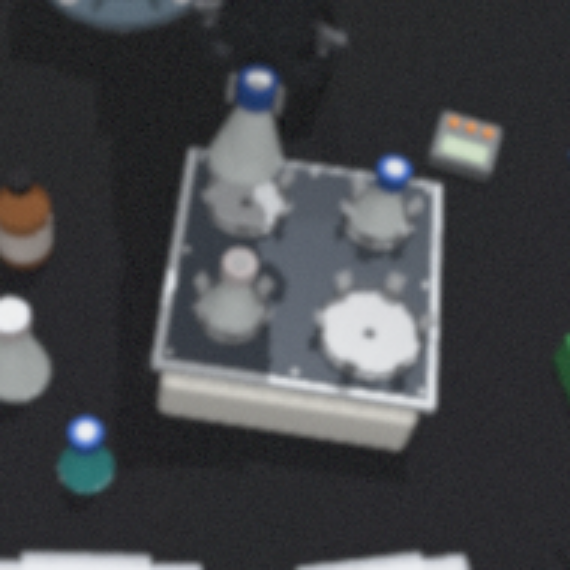

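```bash
python3 -m creep '0 0.8 0.8 -0.1 0 0 0.003;0 1.2 0 0 0 0 0;0 0.3 0 0 0 0 0;0 0 0 0 0 0 0;0 0 0 0 0 0 0';python3 -c "
from h import *
go(0.455,0.107,0.1888)"
```

```text
time_s: 20.95
eef_pos: [0.4545, 0.1079, 0.2255]
eef_rot: [0.697, 0.122, 0.696, -0.122]
wrist_force: [0.3, -0.1, -0.8]
opening: 0.408
t 20.95 pos [0.4545 0.1079 0.2255] F [ 0.3 -0.1 -0.8] open 0.408 q [-0.02 -0.06  1.87  0.    1.33 -1.25]
shift cm tool [ 3.67 -0.07  0.08]
level rotvec [ 0.    -0.    -0.001] yaxis [0.34  0.94  0.001] z [ 0.94 -0.34 -0.  ]
```

```bash
python3 -m creep '0 0.8 -0.1 0.1 0 0 0;0 0.8 0 0 0 0 0;0 0.8 0 0 0 0 0;0 0.5 0 0 0 0 0;0 0.3 0 0 0 0 0;0 0 0 0 0 0 0;0 0 0 0 0 0 0';python3 -c "
from h import *
go(0.455,0.107,0.1888)"
```

```text
time_s: 21.82
eef_pos: [0.4552, 0.1064, 0.1913]
eef_rot: [0.697, 0.122, 0.696, -0.122]
wrist_force: [0.5, 0.1, -0.2]
opening: 0.404
t 21.82 pos [0.4552 0.1064 0.1913] F [ 0.5  0.1 -0.2] open 0.404 q [-0.03 -0.02  1.91  0.    1.25 -1.25]
shift cm tool [ 0.25  0.05 -0.04]
level rotvec [-0.     0.    -0.001] yaxis [0.34  0.94  0.001] z [ 0.94 -0.34  0.  ]
```

```bash
python3 -m creep '0 0.15 0 0 0 0 0;0 0.15 0 0 0 0 0;0 0.2 0 0 0 0 0;0 0.2 0 0 0 0 0';python3 -c "
from h import *
go(0.455,0.107,0.1888)"
```

```text
time_s: 22.32
eef_pos: [0.457, 0.1061, 0.1888]
eef_rot: [0.698, 0.122, 0.695, -0.122]
wrist_force: [-7.0, -1.0, 16.0]
opening: 0.398
t 22.32 pos [0.457  0.1061 0.1888] F [-7. -1. 16.] open 0.398 q [-0.03 -0.02  1.91 -0.    1.24 -1.25]
shift cm tool [ 0.    0.02 -0.22]
level rotvec [-0.     0.004 -0.001] yaxis [0.34  0.941 0.001] z [ 0.941 -0.34   0.004]
```

Floor contact at the expected height. Releasing now.

```bash
python3 -m creep '0 -0.05 0 -0.1 0 0.004 0;0.5 0 0 0 0 0 0;0.6 0 0 0 0 0 0;0.7 0 0 0 0 0 0;0.8 0 0 0 0 0 0;0.8 0 0 0 0 0 0;0.8 -1 0 0 0 0 0;0.8 -3 0 0 0 0 0;1 -4 0 0 0 0 0;1 -4 0 0 0 0 0';python3 -m creep '1 0 0 0 0 0 0';python3 -c "
from h import *
go(0.449,-0.2875,0.29)
for n in('top','scene'):
  p,d=ctrl.camera(n); cv2.imwrite('pics/%s8.png'%n,cv2.resize(p[100:290,230:420] if n=='scene' else p[110:290,60:260],None,fx=3,fy=3))"
```

```text
time_s: 23.58
eef_pos: [0.4542, 0.1063, 0.3112]
eef_rot: [0.695, 0.122, 0.698, -0.122]
wrist_force: [0.8, -0.7, 0.2]
opening: 0.999
time_s: 23.7
eef_pos: [0.4561, 0.1063, 0.3156]
eef_rot: [0.697, 0.122, 0.696, -0.121]
wrist_force: [0.4, 0.2, -0.4]
opening: 1.003
t 23.7 pos [0.4561 0.1063 0.3156] F [ 0.4  0.2 -0.4] open 1.003 q [-0.03 -0.13  1.76  0.    1.51 -1.25]
shift cm tool [  2.52 -37.28  12.71]
level rotvec [-0.     0.002 -0.002] yaxis [0.34  0.941 0.002] z [ 0.941 -0.34   0.002]
```

View pics/scene8.png

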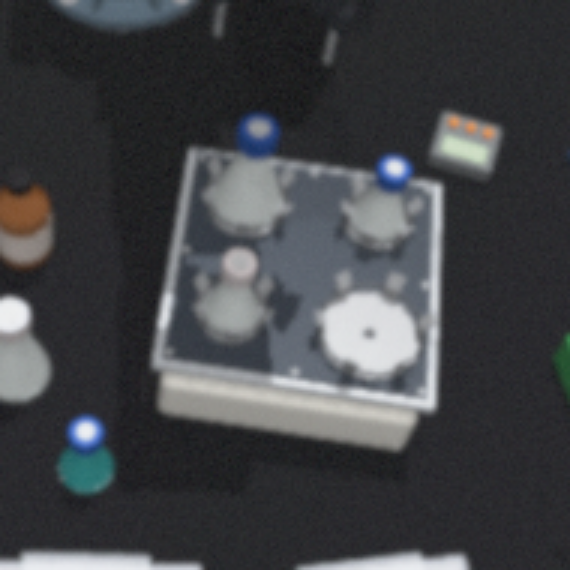

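The medium flask is seated upright, cap at (258,130) in the crop. Now the large one.

```bash
python3 -m creep '1 0 -5.3 1.8 0 0 0;1 0 -5.3 1.8 0 0 0;1 0 -5.3 1.8 0 0 0;1 0 -5.3 1.8 0 0 0;1 0 -5.3 1.8 0 0 0;1 0 -5.3 1.8 0 0 0;1 0 -3 1.2 0 0 0;1 0 -1 0.4 0 0 0;1 0 0 0 0 0 0;1 0 0 0 0 0 0'; python3 -c "
from h import *
go(0.449,-0.2875,0.20)"
```

```text
time_s: 25.05
eef_pos: [0.4443, -0.278, 0.2969]
eef_rot: [0.688, 0.124, 0.705, -0.116]
wrist_force: [-0.9, 0.5, -0.3]
opening: 0.999
t 25.05 pos [ 0.4443 -0.278   0.2969] F [-0.9  0.5 -0.3] open 0.999 q [-0.78  0.04  1.63 -0.    1.5  -2.01]
shift cm tool [ 9.67 -0.81  1.  ]
level rotvec [ 0.    -0.025 -0.008] yaxis [0.335 0.942 0.008] z [ 0.942 -0.335 -0.025]
```

```bash
python3 -m creep '1 1 -0.8 0.6 0 -0.025 -0.008;1 3.5 0 0 0 0 0;1 3 0 0 0 0 0;1 1.5 0 0 0 0 0;1 0 0 0 0 0 0;1 0 0 0 0 0 0'; python3 -c "
from h import *
go(0.449,-0.2875,0.113)"
```

```text
time_s: 25.8
eef_pos: [0.45, -0.2818, 0.2076]
eef_rot: [0.699, 0.116, 0.696, -0.118]
wrist_force: [-0.4, 0.1, -0.3]
opening: 0.999
t 25.8 pos [ 0.45   -0.2818  0.2076] F [-0.4  0.1 -0.3] open 0.999 q [-0.78  0.1   1.75  0.    1.29 -2.02]
shift cm tool [ 9.47 -0.55  0.04]
level rotvec [0.    0.005 0.002] yaxis [ 0.326  0.945 -0.002] z [ 0.945 -0.326  0.005]
```

```bash
python3 -m creep '1 1.5 -0.55 0 0 0.005 0;1 2.5 0 0 0 0 0;1 2.5 0 0 0 0 0;1 1.7 0 0 0 0 0;1 0.7 0 0 0 0 0;1 0 0 0 0 0 0'; python3 -c "
from h import *
go(0.449,-0.2875,0.113)"
```

```text
time_s: 26.55
eef_pos: [0.4498, -0.2909, 0.1177]
eef_rot: [0.699, 0.115, 0.696, -0.119]
wrist_force: [0.2, 0.3, -0.7]
opening: 0.997
t 26.55 pos [ 0.4498 -0.2909  0.1177] F [ 0.2  0.3 -0.7] open 0.997 q [-0.79  0.22  1.81 -0.    1.11 -2.03]
shift cm tool [ 0.47  0.29 -0.19]
level rotvec [0.    0.006 0.005] yaxis [ 0.327  0.945 -0.005] z [ 0.945 -0.327  0.006]
```

```bash
python3 -m creep '1 0.4 0.3 -0.1 0 0.005 0.005;1 0 0 0 0 0 0;0 0 0 0 0 0 0;0 0 0 0 0 0 0;0 0 0 0 0 0 0;0 0 0 0 0 0 0;0 0 0 0 0 0 0;0 0 0 0 0 0 0'; python3 -c "
from h import *
go(0.449,-0.2875,0.113)"
```

```text
time_s: 27.55
eef_pos: [0.4514, -0.289, 0.1162]
eef_rot: [0.699, 0.116, 0.696, -0.118]
wrist_force: [0.8, -0.0, 0.2]
opening: 0.451
t 27.55 pos [ 0.4514 -0.289   0.1162] F [ 0.8 -0.   0.2] open 0.451 q [-0.79  0.23  1.81  0.    1.1  -2.03]
shift cm tool [ 0.32  0.06 -0.28]
level rotvec [0.    0.005 0.002] yaxis [ 0.327  0.945 -0.002] z [ 0.945 -0.327  0.005]
```

```bash
python3 -m creep '0 -2 0 0 0 0 0;0 -4 0 0 0 0 0;0 -4 0 0 0 0 0;0 -4 0 0 0 0 0;0 -4 0 0 0 0 0;0 -4 0 0 0 0 0;0 -2 0 0 0 0 0;0 0 0 0 0 0 0;0 0 0 0 0 0 0'; python3 -c "
from h import *
go(0.606,0.209,0.37)
for n in('top','scene'):
  p,d=ctrl.camera(n); cv2.imwrite('pics/%s9.png'%n,cv2.resize(p[100:290,100:290] if n=='scene' else p[110:290,225:425],None,fx=3,fy=3))"
```

```text
time_s: 28.68
eef_pos: [0.4481, -0.2856, 0.3572]
eef_rot: [0.695, 0.119, 0.699, -0.115]
wrist_force: [-0.2, -0.1, -2.6]
opening: 0.451
t 28.68 pos [ 0.4481 -0.2856  0.3572] F [-0.2 -0.1 -2.6] open 0.451 q [-0.79  0.01  1.54  0.    1.6  -2.03]
shift cm tool [-1.08 51.91 -1.24]
level rotvec [ 0.    -0.007 -0.004] yaxis [0.327 0.945 0.004] z [ 0.945 -0.327 -0.007]
```

View pics/scene9.png

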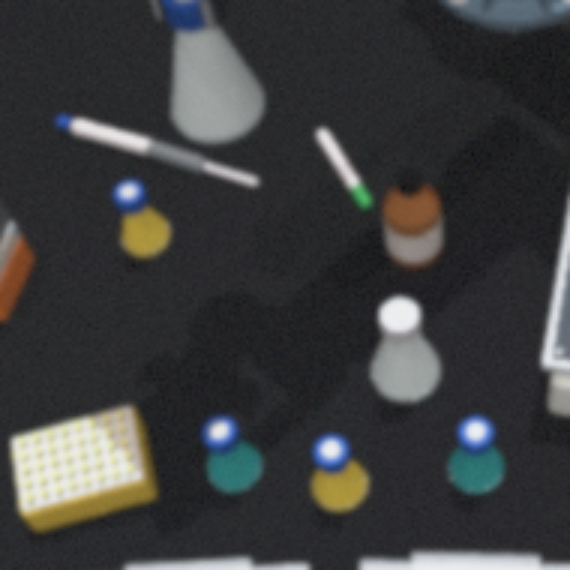

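The large flask is held upright, at about (215,90) in the crop. Moving it over, with a slight rise for clearance over the loaded flask.

```bash
python3 -m creep '0 -0.5 2.2 0 0 -0.007 -0.004;0 -0.5 4.6 0 0 0 0;0 -0.3 5.8 -0.1 0 0 0;0 -0.3 5.8 -0.1 0 0 0;0 -0.3 5.8 -0.1 0 0 0;0 -0.3 5.8 -0.1 0 0 0;0 -0.3 5.8 -0.2 0 0 0;0 -0.3 5.2 -0.2 0 0 0;0 -0.2 4 -0.2 0 0 0;0 0 2 0 0 0 0'; python3 -m creep '0 0 0 0 0 0 0;0 0 0 0 0 0 0';python3 -c "
from h import *
go(0.608,0.209,0.27)"
```

```text
time_s: 30.02
eef_pos: [0.5937, 0.1746, 0.3735]
eef_rot: [0.69, 0.12, 0.704, -0.118]
wrist_force: [-0.4, -0.0, -2.1]
opening: 0.453
time_s: 30.28
eef_pos: [0.5933, 0.1744, 0.3713]
eef_rot: [0.689, 0.119, 0.706, -0.119]
wrist_force: [0.8, -0.3, -2.0]
opening: 0.451
t 30.27 pos [0.5933 0.1744 0.3713] F [ 0.8 -0.3 -2. ] open 0.451 q [ 0.09  0.22  1.29  0.01  1.66 -1.14]
shift cm tool [10.11  3.79  0.49]
level rotvec [-0.    -0.024  0.004] yaxis [ 0.331  0.944 -0.004] z [ 0.943 -0.331 -0.024]
```

```bash
python3 -m creep '0 0 2.4 0.2 0 -0.024 0.004;0 0 1.4 0 0 0 0;0 2 0 0 0 0 0;0 3.5 0 0 0 0 0;0 2 0 0 0 0 0;0 0 0 0 0 0 0;0 0 0 0 0 0 0';python3 -c "
from h import *
go(0.608,0.209,0.24)
for n in('top','scene'):
  p,d=ctrl.camera(n); cv2.imwrite('pics/%s10.png'%n,cv2.resize(p[100:290,230:420] if n=='scene' else p[110:290,60:260],None,fx=3,fy=3))"
```

```text
time_s: 31.15
eef_pos: [0.6105, 0.2101, 0.2966]
eef_rot: [0.699, 0.12, 0.695, -0.12]
wrist_force: [0.2, -0.1, -2.4]
opening: 0.451
t 31.15 pos [0.6105 0.2101 0.2966] F [ 0.2 -0.1 -2.4] open 0.451 q [ 0.15  0.29  1.34 -0.    1.5  -1.08]
shift cm tool [ 5.66 -0.2  -0.23]
level rotvec [-0.     0.005 -0.002] yaxis [0.335 0.942 0.002] z [ 0.942 -0.335  0.005]
```

View pics/scene10.png

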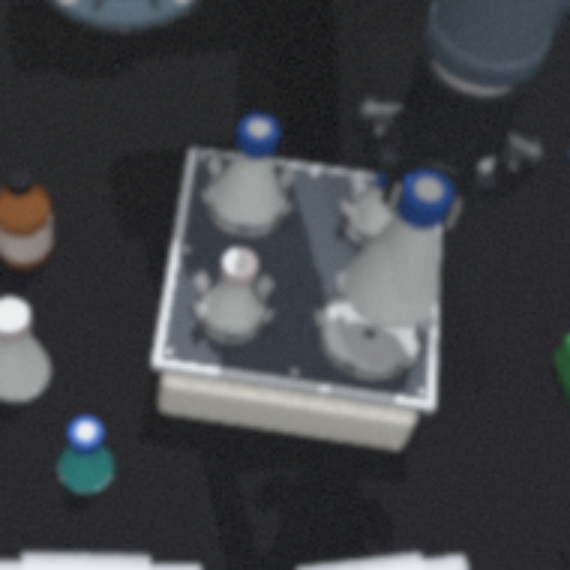

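```bash
python3 -m creep '0 1 -0.2 -0.2 0 0.005 -0.002;0 2 0 0 0 0 0;0 1.5 0 0 0 0 0;0 0.5 0 0 0 0 0;0 0 0 0 0 0 0;0 0 0 0 0 0 0';python3 -c "
from h import *
go(0.608,0.209,0.2192)"
```

```text
time_s: 32.0
eef_pos: [0.6081, 0.2087, 0.2439]
eef_rot: [0.697, 0.12, 0.697, -0.12]
wrist_force: [-0.0, 0.1, -2.7]
opening: 0.451
t 32.0 pos [0.6081 0.2087 0.2439] F [-0.   0.1 -2.7] open 0.451 q [ 0.15  0.32  1.41 -0.    1.41 -1.08]
shift cm tool [ 2.47  0.03 -0.02]
level rotvec [-0.     0.001 -0.   ] yaxis [0.335 0.942 0.   ] z [ 0.942 -0.335  0.001]
```

```bash
python3 -m creep '0 0.7 0 0 0 0 0;0 0.7 0 0 0 0 0;0 0.4 0 0 0 0 0;0 0.3 0 0 0 0 0;0 0.2 0 0 0 0 0;0 0 0 0 0 0 0';python3 -c "
from h import *
go(0.608,0.209,0.2192)"
```

```text
time_s: 32.75
eef_pos: [0.6086, 0.2088, 0.2202]
eef_rot: [0.698, 0.12, 0.696, -0.12]
wrist_force: [-0.7, 0.5, -2.1]
opening: 0.451
t 32.75 pos [0.6086 0.2088 0.2202] F [-0.7  0.5 -2.1] open 0.451 q [ 0.15  0.34  1.44 -0.    1.37 -1.08]
shift cm tool [ 0.1  -0.   -0.07]
level rotvec [-0.     0.002 -0.001] yaxis [0.335 0.942 0.001] z [ 0.942 -0.335  0.002]
```

```bash
python3 -m creep '0 0.15 0 0 0 0 0;0 0.15 0 0 0 0 0;0 0.2 0 0 0 0 0';python3 -c "
from h import *
go(0.608,0.209,0.2192)"
```

```text
time_s: 33.12
eef_pos: [0.6095, 0.2088, 0.2193]
eef_rot: [0.699, 0.12, 0.695, -0.12]
wrist_force: [-4.9, -1.0, 9.6]
opening: 0.447
t 33.12 pos [0.6095 0.2088 0.2193] F [-4.9 -1.   9.6] open 0.447 q [ 0.15  0.34  1.44 -0.    1.36 -1.08]
shift cm tool [ 0.01 -0.03 -0.15]
level rotvec [-0.     0.005 -0.002] yaxis [0.335 0.942 0.002] z [ 0.942 -0.335  0.005]
```

```bash
python3 -m creep '0 -0.05 0 -0.1 0 0.005 0;0.5 0 0 0 0 0 0;0.6 0 0 0 0 0 0;0.7 0 0 0 0 0 0;0.8 0 0 0 0 0 0;0.8 0 0 0 0 0 0;0.8 -1 0 0 0 0 0;0.8 -3 0 0 0 0 0;1 -4 0 0 0 0 0;1 -4 0 0 0 0 0';python3 -m creep '1 -3 0 0 0 0 0;1 0 0 -6 0 0 0;1 0 0 -6 0 0 0;1 0 0 -6 0 0 0;1 0 0 0 0 0 0;1 0 0 0 0 0 0';python3 - <<'E'
from h import *
go(0.6,0.2,0.35)
for n in('top','scene'):
  p,d=ctrl.camera(n); cv2.imwrite('pics/%s11.png'%n,p); P=pc(n,d).reshape(-1,3)
  for nm,x,y,H in[("S",.479,.235,.188),("M",.454,.107,.217),("L",.606,.209,.248),("loaded",.579,.082,.188),("blank",.585,-.124,.114),("amber",.435,-.116,.125)]:
    k=P[(abs(P[:,2]-H)<.012)&(np.hypot(P[:,0]-x,P[:,1]-y)<.025)]
    print(n,nm,len(k),k.mean(0).round(4) if len(k) else None, np.percentile(k[:,2],90).round(4) if len(k) else None)
E
```

```text
time_s: 34.38
eef_pos: [0.6073, 0.2087, 0.3412]
eef_rot: [0.695, 0.12, 0.698, -0.12]
wrist_force: [1.6, -0.0, -0.5]
opening: 0.997
time_s: 35.12
eef_pos: [0.4359, 0.2705, 0.3816]
eef_rot: [0.7, 0.123, 0.693, -0.118]
wrist_force: [-0.1, -1.1, -0.3]
opening: 0.998
t 35.12 pos [0.4359 0.2705 0.3816] F [-0.1 -1.1 -0.3] open 0.998 q [ 0.32 -0.05  1.56  0.    1.63 -0.91]
shift cm tool [ 3.29 -1.15 17.8 ]
level rotvec [-0.     0.008 -0.008] yaxis [0.336 0.942 0.008] z [ 0.942 -0.336  0.008]
top S 196 [0.4774 0.2324 0.1873] 0.19
top M 289 [0.4532 0.1059 0.2169] 0.219
top L 376 [0.6029 0.2083 0.2476] 0.2501
top loaded 177 [0.5791 0.0811 0.1875] 0.1898
top blank 199 [ 0.5848 -0.1229  0.1138] 0.116
top amber 116 [ 0.434  -0.1169  0.1249] 0.1265
scene S 100 [0.483  0.2325 0.1856] 0.1891
scene M 129 [0.4588 0.1057 0.2147] 0.2183
scene L 211 [0.6082 0.208  0.2466] 0.2496
scene loaded 112 [0.584  0.0799 0.1863] 0.19
scene blank 137 [ 0.5887 -0.1257  0.1132] 0.1162
scene amber 71 [ 0.4365 -0.1187  0.1233] 0.1273
```

View pics/scene11.png

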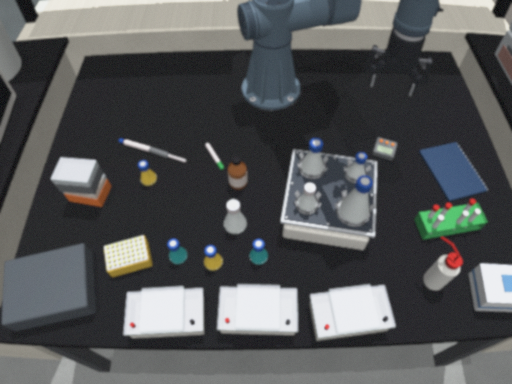

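View pics/top11.png

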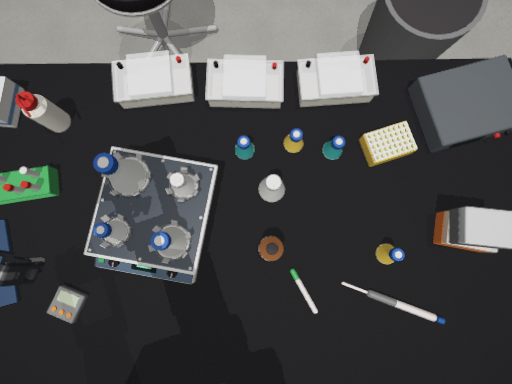

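All three flasks stand in their own clamps, with caps in the scene view at small (361,160), medium (315,146) and large (363,185). Cap heights match the seated values and nothing else has moved. Handing in.

```bash
python3 -c "
from bench import ctrl
print(ctrl.hand_in())"
```

```text
the job is handed in; nothing more can be done
None
```

All three blue-capped flasks are on the shaker, each upright in its own-size clamp. I moved them in the order small, medium, large, gripping each by its cap and lowering it until I felt it touch the clamp floor. The job took about 35 s of the 102 s allowed.

- **Seating:** the cap tops measured 0.187, 0.217 and 0.248 m in the last top view, against 0.188, 0.217 and 0.248 m expected for flasks on the floor.
- **Camera agreement:** the two cameras placed each flask within about 6 mm of the other, and each was within about 5 mm of the measured clamp centres.
- **Forces:** I read wrist forces only between moves. The highest was about 21 N, pressing the small flask onto its floor.
- **Things to leave alone:** the white-capped flask, the amber bottle and the flask already on the shaker measured within about 5 mm of their original spots. The decoys look unmoved in the pictures.
- **At hand-in:** the gripper was open, clear of everything and raised above the shaker.

No check failed.

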